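Set the casting width on a film coater by its thumbwheel

TASK

On the blue film coater, roll the knurled wheel under a fingertip, stroke after stroke, until the sliding dam has closed the gap far enough for its red pointer to stand over the yellow gauge mark. Move the dam only by the wheel, never by touching the dam itself, and leave the loose lab things standing where they are.

Things in the scene. Friction and masses are not known exactly. Their poses are not given: they have to be found in the camera images.
- coater: Blue bench film coater, fixed, 260 x 400 mm, 65 mm high, white bed on top. Origin: centre of its underside on the bench; x points from its wheel side (nearest the robot) to its scale side, y to the left seen from the robot, z up. A fixed aluminium dam stands on the bed at y -127 to -115 mm, x -55 to 95 mm, top at z 104 mm. All mm below in this frame.
- wheel: Knurled steel wheel, radius 40 mm, 22 mm wide, axle along the coater's x. Origin: its centre, at coater x -95, y 0, z 78 mm; orientation turns with it. Geared to the sliding dam: rolling its top to the coater's -y (right, seen from the robot) closes the gap, the other way opens it; 40 mm of rim travel (1 rad) moves the dam 12 mm, the same way as the top. Stays where it is left.
- wheel_top (a point): Top of the wheel's rim, where a fingertip presses from above: 40 mm over its centre, 18 mm proud of a grey housing 52 mm (x) by 110 mm (y), top at z 100 mm. The axle is rigid and does not give: come down slowly and stop at first contact. The wheel turns lightly: about 1 N along the rim rolls it, so 3 to 15 N of press is enough for a fingertip to drag it without slipping. The point does not turn.
- dam: Sliding aluminium dam on the bed, 150 mm along the coater's x, 12 mm thick, 35 mm tall (top at z 104 mm on the coater), with a black foot behind it to +y. Origin: on the bed under the middle of its inner face (the face towards the gap). It slides along the coater's y, 70 mm between stops; moving to -y closes the gap to the fixed dam. Not to be touched.
- pointer (a point): Tip of the red pointer, 3 mm wide with a red block 12 mm wide at its root, that reaches from the dam over the black scale rail (white ticks every 10 mm) along the coater's far edge; the tip is in line with the dam's inner face, at x 115 mm on the coater.
- gauge_mark: Yellow gauge mark on the scale rail: a flat strip 24 mm along the coater's x, 8 mm wide along its y, 2 mm thick, fixed for the run; its place along the rail differs from run to run. Origin: centre of its underside; axes parallel to the coater's. At the start the pointer stands 20 to 56 mm to the +y side of it.
- vial_mid (a point): Small amber vial, 28 mm wide and 50 mm tall, loose, standing on the coater's front deck left of the wheel; point at its middle. Leave it.
- blade_mid (a point): Loose steel casting blade, 22 x 90 x 26 mm, lying on the coater's front deck right of the wheel; point at its middle. Leave it.
- wash_bottle_mid (a point): White wash bottle with red cap and spout, 66 mm wide, 190 mm tall, on the bench; point 70 mm up. Leave it.
- beaker_mid (a point): Glass beaker, 64 mm wide, 85 mm tall, on the bench; point at its middle. Leave it.
- jar_mid (a point): Amber jar with blue lid, 60 mm wide, 100 mm tall, on the bench; point at its middle. Leave it.
- spatula_mid (a point): Steel lab spatula, 190 mm long and up to 16 mm wide with a black grip, lying on the bench; point near its middle. Leave it.

How it is judged:
By the outcome, as a careful person would: the job done as asked, in the order asked, and still so for the second after the job is handed in, with the robot touching nothing.
It also fails if it takes over 58 s, if anything falls off the work surface, if the arm or the gripper's body presses on something with over 40 N, if the wrist force passes 120 N, or if a joint passes its speed limit or range.

ROBOT

A 6-joint arm with a two-finger parallel gripper is mounted at the origin on the work surface. World frame = base frame: x ahead of the robot, y to its left, z up, the work surface at z = 0. Lengths are in m, angles in rad, forces in N, time in s.
With the tool pointing down it reaches from about 0.375 to 0.9 m from the base axis. Payload 3.1 kg.
Tool frame: the origin (TCP) lies between the finger pads; the fingertips stand 8 mm ahead of it and the grasp point (between the pads) lies 11 mm behind it; z points along the fingers, y is the line along which they close (so a half turn about z gives the same grasp; the last joint's range is limited). The gripper opens to 85 mm and grips with 20 to 120 N. Pads are 22 mm wide; open, the fingers measure 114 mm over their backs; the gripper's body (76 mm by 85 mm) begins 54 mm behind the grasp point. The pads swing forward as they close: fully open they stand 13 mm farther back than shut.
Start: joints at [-1.482, 0.527, 1.433, -0, 1.181, -0.178], TCP at [0.165, -0.603, 0.239] pointing down, gripper open.
Joint ranges: [-3.08, 3.08], [-0.75, 2.2], [0.22, 2.44], [-1.43, 4.57], [0, 2.65], [-2.85, 2.85]. Speed limits (rad/s): [2.79, 2.79, 3.14, 3.14, 3.14, 3.14].

INTERFACE

Orientations are given as a unit quaternion [x, y, z, w].
In Python, from station import readout, cams, sign_off gives the robot as it stands.
- The arm moves only by the tool send_rows, never from a script. Its argument "commands" is text: rows parted by semicolons, each of 5 numbers parted by spaces: the finger opening in mm, from 0 to 85.4, then the shift along the tool's x, y, z each as a share of 0.02 m, from -1 to 1, then the turn about the tool's z as a share of 4 degrees, from -1 to 1. In form: grip dx dy dz spin; .... A call has 1 to 20 rows; each row shifts and turns the commanded pose from where the row before left it, along the tool's axes as they then stand; what a row does not reach is not made up. A row lasts 1/12 s, in which the tool goes at most 41.7 mm and 7.16 degrees, less where a joint would pass 70% of its speed; a pose out of reach is approached as far as the arm can. A call with a number of a shift or a turn outside -1 to 1 is refused whole. A call with a gripper value outside its range is refused whole. The fingers move at their own pace and stop on an object; "grip_force" is the grip in N (left out, the last holds). Time passes only in rows, so rows that do not move let the fingers close. It gives the time, the measured TCP pose, the force, the opening and the grip force at its end, in the units of the state.
- readout.sense(): the state, without advancing time (a new reading comes with each control period).
- cams.snapshot(name): name is "scene" or "side" or "wrist"; returns a dict with "pixels" (400x640x3 uint8, red, green, blue), "intrinsics" (3x3 intrinsics, pixels), "dist" ([k1, k2, p1, p2, k3] as OpenCV has them; the pictures are not rectified), "eye" and "rotation" of the camera in the world. Camera axes: x right, y down, z forward; pixel columns grow to the right and rows downward; lengths in m; the calibration is good to about 2 mm. A picture is of the moment at which its call begins. There is no depth.
- sign_off(): hands the job in; it is judged then, once.
The state is a dict: "t": time; "q": joint angles; "qd": joint speeds; "tau": joint torques, N m; "tcp_pos": TCP position; "tool_rot": TCP orientation; "force": force on the tool from outside, world axes, zero at the start; "ft_torque": the same for the moment, N m; "finger_gap": opening from 0.0 (shut) to 1.0 (fully open); "gripper_force": force on a finger pad.
Only numpy, scipy, OpenCV 4.12 (cv2) and the standard library are available. Lean on these libraries where they do the work, as an engineer would, in place of code of your own. Each camera call takes 0.05 s, during which the arm holds its last target. There are 200 camera calls.

## Working session

There is one attempt and no reset: what is moved stays moved. The work goes in short steps, Python scripts to look and compute and a tool call to move; the robot and the scene stay as the last step left them, time stands still between calls to the robot, and variables do not carry over. Pictures are saved under pics/ and viewed, at most 10 in all, crops included, and the job is handed in when it is done.

Besides the shell and the picture viewer there is one more tool, called after ">>>" as name(argument=value, ...) on one line, values as JSON. send_rows: Moves the arm, as the interface text tells. Its arguments: {"type":"object","properties":{"commands":{"type":"string"},"grip_force":{"type":"number"}},"required":["commands"]}

```bash
mkdir -p pics; cat > h.py <<'E'
import numpy as np, cv2, pickle
from station import readout, cams, sign_off
def snap(n, f):
    s=cams.snapshot(n); cv2.imwrite(f'pics/{f}.png', s['pixels'][:,:,::-1]); pickle.dump(s,open(f'pics/{f}.pkl','wb')); return s
def load(f): return pickle.load(open(f'pics/{f}.pkl','rb'))
def onz(s,uv,z):
    uv=np.array(uv,float).reshape(-1,1,2); K=np.array(s['intrinsics'])
    n=cv2.undistortPoints(uv,K,np.array(s['dist']))[:,0]
    d=np.c_[n,np.ones(len(n))]@np.array(s['rotation']).T; e=np.array(s['eye'])
    z=np.broadcast_to(z,len(n))
    return e+d*((z-e[2])/d[:,2])[:,None]
def proj(s,P):
    R=np.array(s['rotation']).T; e=np.array(s['eye'])
    return cv2.projectPoints(np.array(P,float).reshape(-1,1,3),cv2.Rodrigues(R)[0],-R@e,np.array(s['intrinsics']),np.array(s['dist']))[0][:,0]
E
python3 - <<'E'
from h import *
for n in('scene','side'):
    s=snap(n,n+'0'); print(n,s['eye'],s['rotation'])
r=readout.sense(); print(r['t'],r['tcp_pos'],r['tool_rot'],r['force'])
E
```

```text
scene [ 1.05601119 -0.51770313  1.07073641] [ 0.88790347  0.33948635 -0.11255955 -0.28932125]
side [0.17155826 1.26430407 0.876677  ] [-0.12541965  0.86013478 -0.48928646  0.07097065]
0.1 [ 0.16472234 -0.60221982  0.23841572] [ 9.91117391e-01  1.32986086e-01  1.83387358e-05 -1.00889218e-03] [0.65888078 0.08018804 0.30804179]
```

View pics/scene0.png

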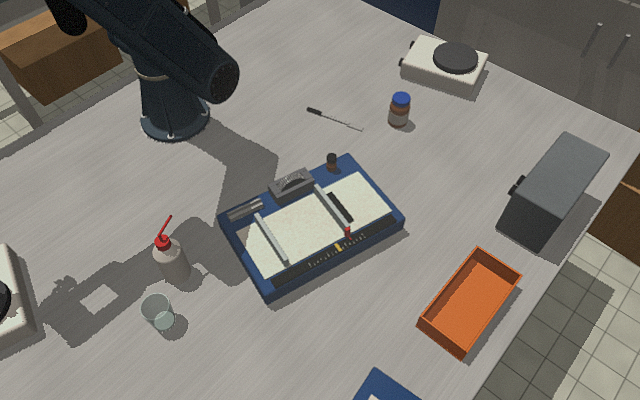

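View pics/side0.png

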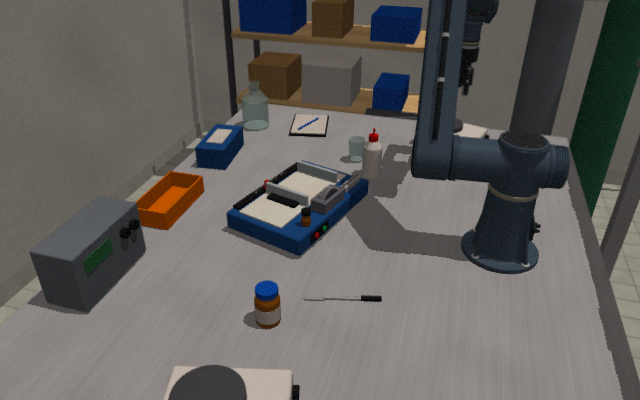

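The scene view shows the coater at around (310,225), with the wheel at (293,182), the pointer at (348,232) and the yellow mark at (338,247). The rotation comes as a quaternion. I'll take an enlarged crop to get the coater's pose.

```bash
sed -i "s/^def onz/from scipy.spatial.transform import Rotation as Ro\ndef RM(s): return Ro.from_quat(s['rotation']).as_matrix()\ndef onz/; s/np.array(s\['rotation'\])/RM(s)/g" h.py
python3 - <<'E'
from h import *
s=load('scene0'); c=s['pixels'][145:305,210:415,::-1]
cv2.imwrite('pics/c0.png',cv2.resize(c,None,fx=3.7,fy=3.7,interpolation=cv2.INTER_CUBIC))
P=onz(s,[[219,214],[349,154],[404,215],[267,292]],.065); print(P)
E
```

```text
[[ 0.41845301 -0.17486851  0.065     ]
 [ 0.53407659  0.19391538  0.065     ]
 [ 0.76433795  0.13012431  0.065     ]
 [ 0.65792449 -0.24345051  0.065     ]]
```

View pics/c0.png

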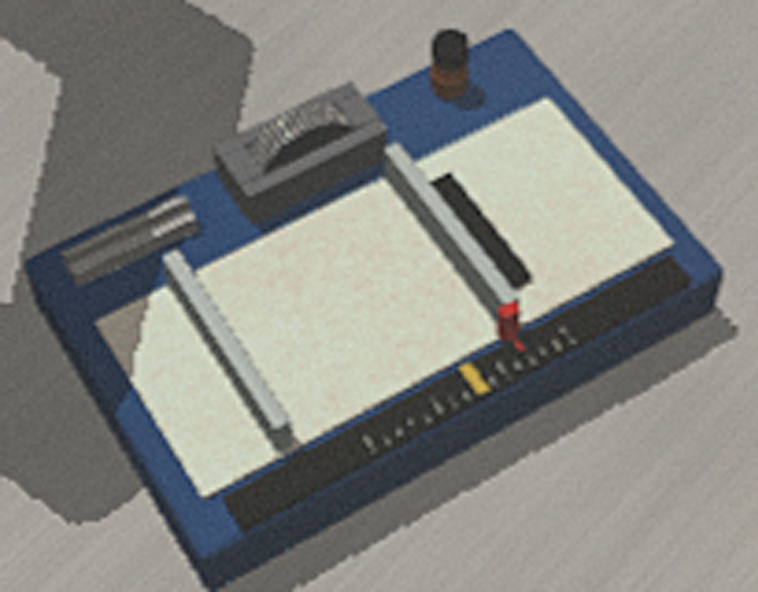

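The crop shows the coater's top corners at (28,262), (512,30), (720,275) and (207,560), the pointer tip at (521,348) and the mark at (474,378).

```bash
python3 - <<'E'
from h import *
from scipy.optimize import least_squares
s=load('scene0'); f=lambda c:np.array(c,float)/3.7+[210,145]-0.35
M=np.array([[-.13,-.2,.065],[-.13,.2,.065],[.13,.2,.065],[.13,-.2,.065],[-.055,-.127,.104],[-.055,-.115,.104],[.095,-.127,.104],[.095,-.115,.104]])
uv=f([[28,262],[512,30],[720,275],[207,560],[164,256],[183,250],[273,428],[290,420]])
def W(p,M): return np.asarray(M)@Ro.from_euler('z',p[2]).as_matrix().T+[p[0],p[1],0]
r=least_squares(lambda p:(proj(s,W(p,M))-uv).ravel(),[.59,-.02,-.2],loss='soft_l1'); p=r.x
print(p,r.fun.reshape(-1,2).round(1)); np.save('pose.npy',p)
def inv(P): return (P-[p[0],p[1],0])@Ro.from_euler('z',p[2]).as_matrix()
for z in(.068,.072,.076): print(z,inv(onz(s,f([[521,348],[474,378],[372,442],[570,332]]),z))*1e3)
print('wheeltop',W(p,[[-.095,0,.118]]), 'dam end inner top',inv(onz(s,f([[390,150],[505,307]]),.104)))
E
```

```text
[ 0.59406092 -0.02681366 -0.29033778] [[-1.8 -1.3]
 [ 0.8 -1.8]
 [ 3.  -0.8]
 [-1.4  0.7]
 [-0.3  0.1]
 [-1.  -0.4]
 [ 0.7  0.8]
 [ 0.8  0.5]]
0.068 [[107.07658254  46.17782996  68.        ]
 [109.92013727   8.00255748  68.        ]
 [115.18642808 -71.54879819  68.        ]
 [113.69851749  80.19683819  68.        ]]
0.072 [[108.97566431  44.64491663  72.        ]
 [111.80787585   6.62192852  72.        ]
 [117.05315898 -72.61209009  72.        ]
 [115.57118379  78.52822017  72.        ]]
0.076 [[110.87474607  43.1120033   76.        ]
 [113.69561444   5.24129957  76.        ]
 [118.91988989 -73.67538198  76.        ]
 [117.4438501   76.85960215  76.        ]]
wheeltop [[5.03036932e-01 3.82553062e-04 1.18000000e-01]] dam end inner top [[-0.05196661  0.04385877  0.104     ]
 [ 0.09364252  0.04063576  0.104     ]]
```

>>> send_rows(commands="0 0.97 -0.98 -0.5 0;0 0.97 -0.98 -0.5 0;0 0.97 -0.98 0 0;0 0.97 -0.98 0 0;0 0.97 -0.98 0 0;0 0.97 -0.98 0 0;0 0.97 -0.98 0 0;0 0.97 -0.98 0 0;0 0.97 -0.98 0 0;0 0.97 -0.98 0 0;0 0.97 -0.98 0 0;0 0.97 -0.98 0 0;0 0.97 -0.98 0 0;0 0.97 -0.98 0 0;0 0.97 -0.98 0 0;0 0.97 -0.98 0 0;0 0.97 -0.98 0 0;0 0.97 -0.98 0 0;0 0.97 -0.98 0 0;0 0.97 -0.98 0 0")

```text
t: 1.77
tcp_pos: [0.436, -0.121, 0.2591]
tool_rot: [0.991, 0.133, -0.0, -0.0]
force: [0.7, 0.1, 0.7]
finger_gap: -0.001
gripper_force: 0.0
```

>>> send_rows(commands="0 0 0 0 1;0 0 0 0 1;0 0 0 0 1;0 0 0 0 1;0 0 0 0 1;0 0 0 0 1;0 0 0 0 1;0 0 0 0 1;0 0 0 0 0")

```text
t: 2.52
tcp_pos: [0.4354, -0.1223, 0.259]
tool_rot: [0.989, -0.146, -0.0, -0.0]
force: [-0.6, 0.2, 1.7]
finger_gap: 0.001
gripper_force: 0.0
```

```bash
python3 - <<'E'
from h import *
s=snap('wrist','w1'); p=np.load('pose.npy')
W=lambda M: np.asarray(M)@Ro.from_euler('z',p[2]).as_matrix().T+[p[0],p[1],0]
q=proj(s,W([[-.095,0,.118],[-.121,.055,.1],[-.069,.055,.1],[-.069,-.055,.1],[-.121,-.055,.1],[.115,.045,.072],[.112,.007,.07],[-.13,-.2,.065],[-.13,.2,.065],[.13,-.2,.065]]))
print(s['eye'],q.round(0).tolist())
im=s['pixels'][:,:,::-1].copy()
for a in q:
    if abs(a).max()<2000: cv2.circle(im,tuple(int(v) for v in a),3,(255,0,255),1)
cv2.imwrite('pics/w1m.png',im)
E
```

```text
[ 0.50159517 -0.14307189  0.39425317] [[160.0, 155.0], [115.0, 180.0], [105.0, 124.0], [226.0, 123.0], [231.0, 179.0], [99.0, -103.0], [146.0, -98.0], [377.0, 180.0], [2.0, 181.0], [391.0, -122.0]]
```

View pics/w1m.png

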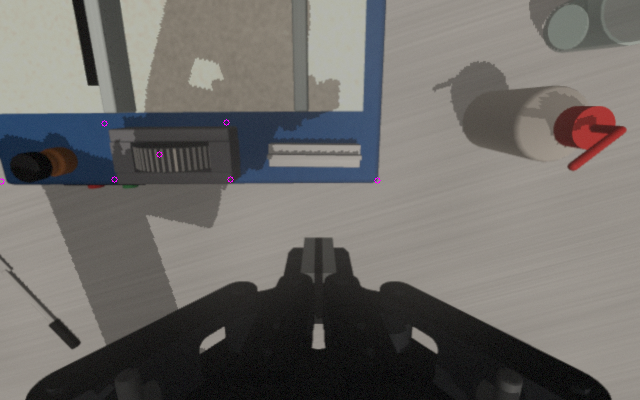

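The wrist view shows the wheel from (132,157) to (210,157), centred at about (171,157). The coater's near-right corner is at (380,183). The prediction is off by a few mm, so I'll use this view to correct it.

```bash
python3 - <<'E'
from h import *
from scipy.optimize import least_squares
s=load('wrist' if 0 else 'w1'); p0=np.load('pose.npy')
W=lambda p,M: np.asarray(M)@Ro.from_euler('z',p[2]).as_matrix().T+[p[0],p[1],0]
M=[[-.069,.055,.1],[-.13,-.2,.065],[-.095,0,.112],[-.055,-.115,.104],[-.055,-.127,.104]]
uv=np.array([[110,128],[380,183],[171,156],[293,110],[307,110]])
r=least_squares(lambda p:np.r_[(proj(s,W(p,M))-uv).ravel(),(p[2]+.290)*2000],p0,loss='soft_l1'); p=r.x
print(p,r.fun[:-1].reshape(-1,2).round(1)); np.save('pose2.npy',p)
wt=W(p,[[-.095,0,.118]])[0]
st=readout.sense(); R=Ro.from_quat(st['tool_rot'])
tip=st['tcp_pos']+R.apply([0,0,.008]); print('tip px',proj(s,[tip]))
print('wheel top',wt,'in tool mm from tip',R.inv().apply(wt-tip)*1e3, 'yaw',p[2], R.as_matrix()[:,1])
E
```

```text
[ 0.59021479 -0.02879747 -0.28996998] [[-1.4 -0.9]
 [-0.1 -0.1]
 [-4.3  1.4]
 [ 2.5  0.1]
 [ 2.2  0.1]]
tip px [[316.52187946 253.47524384]]
wheel top [ 0.49918081 -0.00163474  0.118     ] in tool mm from tip [  26.61244811 -133.80265153  133.07385494] yaw -0.2899699772771396 [-2.86196635e-01 -9.58170893e-01 -1.62263564e-04]
```

>>> send_rows(commands="0 0.27 -1 0 0;0 0.27 -1 0 0;0 0.27 -1 0 0;0 0.27 -1 0 0;0 0.27 -1 0 0;0 0 -1 0 0;0 0 -1 0 0;0 0 0 1 0;0 0 0 1 0;0 0 0 1 0;0 0 0 1 0;0 0 0 1 0;0 0 0 1 0;0 0 0 0 0;0 0 0 0 0;0 0 0 0 0")

```text
t: 3.9
tcp_pos: [0.5025, 0.0038, 0.14]
tool_rot: [0.989, -0.145, 0.001, 0.0]
force: [0.0, -0.9, -0.5]
finger_gap: -0.001
gripper_force: 0.0
```

>>> send_rows(commands="0 0 0 0.1 0;0 0 0 0.1 0;0 0 0 0.1 0;0 0 0 0.1 0;0 0 0 0 0;0 0 0 0 0")

```text
t: 4.4
tcp_pos: [0.5018, 0.0039, 0.1313]
tool_rot: [0.989, -0.145, -0.0, -0.0]
force: [0.4, 0.7, 0.4]
finger_gap: -0.002
gripper_force: 0.0
```

```bash
python3 - <<'E'
from h import *
s=snap('wrist','w2'); p=np.load('pose2.npy'); st=readout.sense(); print(st['tcp_pos'],st['force'])
snap('scene','s2')
a=cv2.resize(load('s2')['pixels'][145:305,210:415,::-1],None,fx=2,fy=2,interpolation=cv2.INTER_CUBIC)
w=s['pixels'][:,:,::-1]; c=np.zeros((400+0,640+0,3),np.uint8); c[:]=w; c2=np.zeros((400,410,3),np.uint8); c2[:320]=a
cv2.imwrite('pics/w2c.png',np.hstack([cv2.resize(w,(390,244)),c2[:244,:]]) if 0 else np.hstack([w[:, 130:510],c2]))
E
```

```text
[0.50185116 0.00391041 0.13135142] [-0.19365795  0.10654051 -0.45565693]
```

View pics/w2c.png

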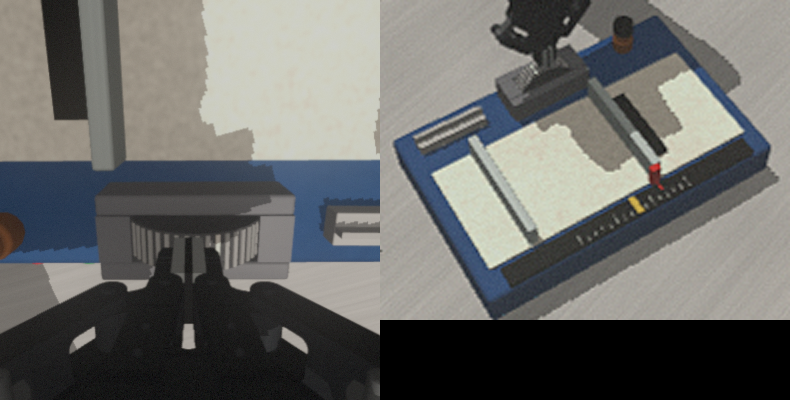

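The tip (188,240 in the left crop) is about 4 mm left of the wheel's centre (196) and lined up across the wheel's width. The tip is at z 0.123. I'll shift 5 mm left, then come down slowly.

>>> send_rows(commands="0 0 -0.25 0.05 0;0 0 0 0.05 0;0 0 0 0.05 0;0 0 0 0 0;0 0 0 0 0")

```text
t: 4.92
tcp_pos: [0.5032, 0.0088, 0.1282]
tool_rot: [0.989, -0.145, -0.0, 0.0]
force: [0.4, -0.4, 0.3]
finger_gap: -0.0
gripper_force: 0.0
```

>>> send_rows(commands="0 0 0 0.04 0;0 0 0 0.04 0;0 0 0 0 0;0 0 0 0 0")

```text
t: 5.25
tcp_pos: [0.5032, 0.0086, 0.1267]
tool_rot: [0.989, -0.145, -0.0, -0.0]
force: [0.9, -0.3, 0.3]
finger_gap: 0.001
gripper_force: 0.0
```

>>> send_rows(commands="0 0 0 0.03 0;0 0 0 0 0;0 0 0 0 0")

```text
t: 5.5
tcp_pos: [0.5033, 0.0087, 0.1261]
tool_rot: [0.989, -0.145, -0.0, -0.0]
force: [-0.2, -0.1, -0.4]
finger_gap: -0.003
gripper_force: 0.0
```

>>> send_rows(commands="0 0 0 0.03 0;0 0 0 0 0;0 0 0 0 0")

```text
t: 5.75
tcp_pos: [0.5034, 0.0087, 0.1259]
tool_rot: [0.989, -0.145, 0.0, 0.0]
force: [-1.0, -0.4, 3.5]
finger_gap: -0.003
gripper_force: 2.0
```

Contact at TCP z of about 0.126. I'll press slightly more and make one stroke.

>>> send_rows(commands="0 0 0 0.02 0;0 0 0 0 0;0 0 0.1 0 0;0 0 0.1 0 0;0 0 0.1 0 0;0 0 0 0 0")

```text
t: 6.25
tcp_pos: [0.5016, 0.0029, 0.1259]
tool_rot: [0.989, -0.145, 0.0, -0.0]
force: [-1.4, 0.2, 9.2]
finger_gap: -0.001
gripper_force: 4.2
```

>>> send_rows(commands="0 0 0.1 0 0;0 0 0.1 0 0;0 0 0.1 0 0;0 0 0.1 0 0;0 0 0.1 0 0;0 0 0.1 0 0;0 0 0 0 0;0 0 0 0 0")

```text
t: 6.92
tcp_pos: [0.4983, -0.0088, 0.1257]
tool_rot: [0.989, -0.145, 0.0, 0.0]
force: [-1.6, -0.4, 6.7]
finger_gap: -0.003
gripper_force: 3.3
```

```bash
cat > m.py <<'E'
from h import *
import sys
def red_yel(f):
    s=snap('scene',f); im=s['pixels'].astype(int); o=[]
    hsv=cv2.cvtColor(s['pixels'],cv2.COLOR_RGB2HSV)
    sub=hsv[200:290,260:400]; 
    R=((sub[...,0]<8)|(sub[...,0]>172))&(sub[...,1]>150)&(sub[...,2]>70)
    Y=(sub[...,0]>18)&(sub[...,0]<32)&(sub[...,1]>130)&(sub[...,2]>110)
    for m in(R,Y):
        v,u=np.nonzero(m); o.append((u.mean()+260,v.mean()+200,len(u)))
    return s,o
if __name__=='__main__':
    f=sys.argv[1]; s,o=red_yel(f); p=np.load('pose2.npy')
    inv=lambda P:(P-[p[0],p[1],0])@Ro.from_euler('z',p[2]).as_matrix()
    print(o,inv(onz(s,[o[0][:2]],.08))*1e3,inv(onz(s,[o[1][:2]],.072))*1e3)
E
python3 - <<'E'
import pickle,m
from h import *
class C: 
    def snapshot(self,n): return load('scene0')
import h; h.cams=C(); m.snap=lambda n,f: load('scene0')
s,o=m.red_yel('x'); p=np.load('pose2.npy')
inv=lambda P:(P-[p[0],p[1],0])@Ro.from_euler('z',p[2]).as_matrix()
print('before',o,inv(onz(s,[o[0][:2]],.08))*1e3,inv(onz(s,[o[1][:2]],.072))*1e3)
E
python3 m.py s3
```

```text
before [(np.float64(347.7368421052632), np.float64(230.5263157894737), 19), (np.float64(337.7096774193548), np.float64(247.16129032258064), 31)] [[93.50688162 51.71837789 80.        ]] [[115.66507927   8.96684304  72.        ]]
[(np.float64(345.4347826086956), np.float64(231.95652173913044), 23), (np.float64(337.8333333333333), np.float64(247.26666666666665), 30)] [[93.97935719 44.78408169 80.        ]] [[116.05821886   9.05970938  72.        ]]
```

The stroke moved the dam about 5–6 mm with no slip. Now 20 mm strokes.

>>> send_rows(commands="0 0 0 -0.3 0;0 0 -1 0 0;0 0 0 0 0;0 0 0 0.2 0;0 0 0 0.05 0;0 0 0 0.03 0;0 0 0 0.02 0;0 0 0 0 0;0 0 0.1 0 0;0 0 0.1 0 0;0 0 0.1 0 0;0 0 0.1 0 0;0 0 0.1 0 0")

```text
t: 8.05
tcp_pos: [0.5007, 0.0007, 0.1259]
tool_rot: [0.989, -0.146, -0.0, -0.0]
force: [-0.8, 1.5, 9.7]
finger_gap: 0.002
gripper_force: 4.7
```

>>> send_rows(commands="0 0 0.1 0 0;0 0 0.1 0 0;0 0 0.1 0 0;0 0 0.1 0 0;0 0 0.1 0 0;0 0 0 0 0")

```text
t: 8.55
tcp_pos: [0.4978, -0.0094, 0.1256]
tool_rot: [0.989, -0.146, -0.0, 0.0]
force: [-1.2, -0.3, 6.7]
finger_gap: -0.001
gripper_force: 3.5
```

```bash
python3 m.py s4
```

```text
[(np.float64(343.1538461538462), np.float64(233.3846153846154), 26), (np.float64(337.7096774193548), np.float64(247.16129032258064), 31)] [[94.47122717 37.92396445 80.        ]] [[115.66507927   8.96684304  72.        ]]
```

>>> send_rows(commands="0 0 0 -0.3 0;0 0 -1 0 0;0 0 0 0 0;0 0 0 0.2 0;0 0 0 0.05 0;0 0 0 0.03 0;0 0 0 0.02 0;0 0 0 0 0;0 0 0.2 0 0;0 0 0.2 0 0;0 0 0.2 0 0;0 0 0.2 0 0;0 0 0.2 0 0;0 0 0 0 0")

```text
t: 9.77
tcp_pos: [0.4977, -0.0097, 0.1256]
tool_rot: [0.989, -0.146, -0.0, 0.0]
force: [-1.8, -0.7, 6.9]
finger_gap: -0.002
gripper_force: 3.5
```

>>> send_rows(commands="0 0 0 -0.3 0;0 0 -1 0 0;0 0 0 0 0;0 0 0 0.2 0;0 0 0 0.05 0;0 0 0 0.03 0;0 0 0 0.02 0;0 0 0 0 0;0 0 0.2 0 0;0 0 0.2 0 0;0 0 0.2 0 0;0 0 0.2 0 0;0 0 0.2 0 0;0 0 0 0 0")

```text
t: 10.93
tcp_pos: [0.4977, -0.0096, 0.1256]
tool_rot: [0.989, -0.146, -0.0, 0.0]
force: [-2.1, -0.5, 7.2]
finger_gap: -0.001
gripper_force: 3.5
```

```bash
python3 m.py s5;python3 - <<'E'
from h import *
o=[]
for f in('scene0','s5'): o.append(cv2.resize(load(f)['pixels'][205:275,300:380,::-1],None,fx=5,fy=5,interpolation=cv2.INTER_CUBIC))
cv2.imwrite('pics/p5.png',np.hstack(o))
E
```

```text
[(np.float64(338.8333333333333), np.float64(235.27777777777777), 18), (np.float64(337.7096774193548), np.float64(247.16129032258064), 31)] [[93.50145997 26.23954567 80.        ]] [[115.66507927   8.96684304  72.        ]]
```

View pics/p5.png

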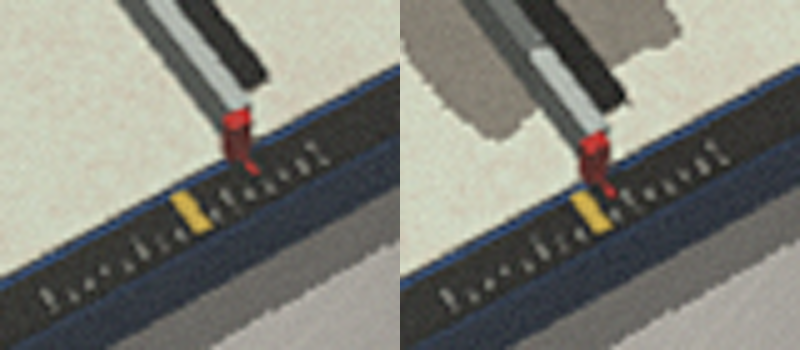

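The view shows the pointer tip at (612,193) and the mark's centre at (591,213), so the tip is still to the mark's +y side. I'll work out the remaining distance.

```bash
python3 - <<'E'
from h import *
p=np.load('pose2.npy'); s=load('s5')
inv=lambda P:(P-[p[0],p[1],0])@Ro.from_euler('z',p[2]).as_matrix()*1e3
f=lambda u,v:[300+(u)/5-.4,205+v/5-.4]
for z in(.07,.074,.078,.082): print(z,inv(onz(s,[f(253,172),f(212,193),f(191,213)],z)).round(1)[:,:2].tolist())
E
```

```text
0.07 [[111.5, 47.4], [111.0, 24.3], [114.9, 9.8]]
0.074 [[113.4, 45.9], [112.9, 22.8], [116.8, 8.4]]
0.078 [[115.3, 44.3], [114.8, 21.4], [118.7, 7.0]]
0.082 [[117.2, 42.8], [116.7, 20.0], [120.6, 5.6]]
```

About 12 mm to go. I'll do one 20 mm stroke and one 14 mm stroke, then lift and look from above.

>>> send_rows(commands="0 0 0 -0.3 0;0 0 -1 0 0;0 0 0 0 0;0 0 0 0.2 0;0 0 0 0.05 0;0 0 0 0.03 0;0 0 0 0.02 0;0 0 0 0 0;0 0 0.2 0 0;0 0 0.2 0 0;0 0 0.2 0 0;0 0 0.2 0 0;0 0 0.2 0 0;0 0 0 0 0")

```text
t: 12.15
tcp_pos: [0.4976, -0.0096, 0.1256]
tool_rot: [0.989, -0.146, -0.0, 0.0]
force: [-2.3, -1.3, 6.7]
finger_gap: -0.003
gripper_force: 3.5
```

>>> send_rows(commands="0 0 0 -0.3 0;0 0 -1 0 0;0 0 0 0 0;0 0 0 0.2 0;0 0 0 0.05 0;0 0 0 0.03 0;0 0 0 0.02 0;0 0 0 0 0;0 0 0.2 0 0;0 0 0.2 0 0;0 0 0.2 0 0;0 0 0.1 0 0;0 0 0 0 0;0 0 0 -0.5 0;0 0 0 -1 0;0 0 0 -1 0;0 0 0 -1 0;0 0 0 -1 0;0 0 0 -1 0")

```text
t: 13.73
tcp_pos: [0.4993, -0.0031, 0.2361]
tool_rot: [0.989, -0.146, -0.0, 0.0]
force: [-0.6, -0.9, 0.3]
finger_gap: 0.003
gripper_force: 0.0
```

>>> send_rows(commands="0 1 0 0 0;0 1 0 0 0;0 1 0 0 0;0 1 0 0 0;0 1 0 0 0;0 1 0 0 0;0 1 0 0 0;0 0 0 0 0;0 0 0 0 0")

```text
t: 14.48
tcp_pos: [0.6338, -0.0436, 0.2346]
tool_rot: [0.989, -0.146, -0.001, -0.0]
force: [0.3, 0.5, -0.3]
finger_gap: 0.0
gripper_force: 0.0
```

```bash
python3 - <<'E'
from h import *
s=snap('wrist','w6'); snap('scene','s6'); p=np.load('pose2.npy')
q=proj(s,np.array([[.115,.01,.072]])@Ro.from_euler('z',p[2]).as_matrix().T+[p[0],p[1],0])[0]; print(q)
u,v=[int(np.clip(a,l,h)) for a,l,h in zip(q,(80,60),(560,340))]
a=cv2.resize(s['pixels'][v-60:v+60,u-80:u+80,::-1],None,fx=3,fy=3)
b=cv2.resize(load('s6')['pixels'][211:283,315:375,::-1],(300,360),interpolation=cv2.INTER_CUBIC)
cv2.imwrite('pics/p6.png',np.hstack([a,b]))
E
```

```text
[303.81961695 107.14654071]
```

View pics/p6.png

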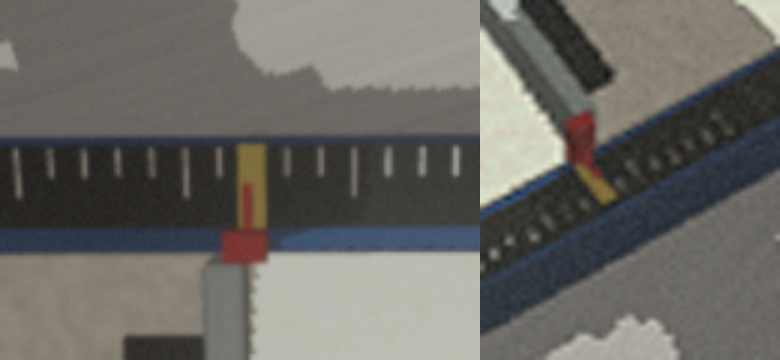

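From above, the pointer (x 247) is already over the mark (238–267), about 1.3 mm left of its centre. A short 4 mm stroke will centre it.

>>> send_rows(commands="0 -1 0 0 0;0 -1 0 0 0;0 -1 0 0 0;0 -1 0 0 0;0 -1 0 0 0;0 -1 0 0 0;0 -1 0 0 0;0 0 0 0 0;0 0 0 1 0;0 0 0 1 0;0 0 0 1 0;0 0 0 1 0;0 0 0 1 0;0 0 0 0.2 0;0 0 0 0 0;0 0 0 0 0")

```text
t: 15.92
tcp_pos: [0.5002, -0.0029, 0.1316]
tool_rot: [0.989, -0.145, 0.0, 0.0]
force: [0.2, 0.7, -0.3]
finger_gap: 0.002
gripper_force: 0.0
```

>>> send_rows(commands="0 0 0 0.1 0;0 0 0 0.1 0;0 0 0 0.05 0;0 0 0 0.03 0;0 0 0 0.02 0;0 0 0 0 0;0 0 0.1 0 0;0 0 0.1 0 0;0 0 0 0 0;0 0 0 0 0;0 0 0 -0.5 0;0 0 0 -1 0;0 0 0 -1 0;0 0 0 -1 0;0 0 0 -1 0;0 0 0 -1 0")

```text
t: 17.25
tcp_pos: [0.4984, -0.0066, 0.2365]
tool_rot: [0.989, -0.145, 0.0, 0.0]
force: [0.1, 0.1, 0.1]
finger_gap: 0.004
gripper_force: 0.0
```

>>> send_rows(commands="0 1 0 0 0;0 1 0 0 0;0 1 0 0 0;0 1 0 0 0;0 1 0 0 0;0 1 0 0 0;0 1 0 0 0;0 0 0 0 0;0 0 0 0 0")

```text
t: 18.0
tcp_pos: [0.6329, -0.0471, 0.235]
tool_rot: [0.989, -0.145, -0.0, -0.0]
force: [-1.0, -0.2, -0.3]
finger_gap: -0.003
gripper_force: 0.0
```

```bash
python3 - <<'E'
from h import *
s=snap('wrist','w7'); snap('scene','s7')
a=cv2.resize(s['pixels'][47:167,224:384,::-1],None,fx=2.5,fy=2.5)
b=cv2.resize(load('s7')['pixels'][140:300,200:415,::-1],(400,300))
cv2.imwrite('pics/p7.png',np.hstack([a,b])); print(readout.sense()['force'])
E
```

```text
[-0.19268586 -0.17725401  0.29441978]
```

View pics/p7.png

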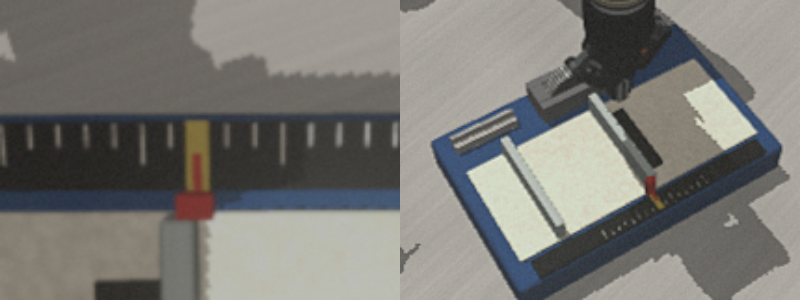

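The pointer (x 197) is now centred over the mark (185–210), and the arm is clear of everything. Handing in.

```bash
python3 -c "from station import sign_off; print(sign_off())"
```

```text
the job is handed in; nothing more can be done
None
```

The job is handed in at about 18 s: the red pointer stands centred over the yellow gauge mark, the dam was moved only by strokes on the wheel, and I kept the arm clear of the loose lab things.

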